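# Hang the cutting pattern on the empty hook and tug-test it

## Task

Lift the tall plywood pattern with the slot-shaped hole out of the rack and hang it by that hole on the empty hook. Before letting go, tug it gently straight down, with about 10 N (a kilo's pull) and never more than 15 N on the hook, and keep that up for half a second to be sure it is held; then let go and leave it hanging there still. Leave the short pattern and everything else where it is.

Things in the scene. Friction and masses are not known exactly. Their poses are not given: they have to be found in the camera images.
- pattern_mid (a point): Centre of the tall plywood pattern, half-way up: an upright board 8 mm thick, 120 wide, 200 tall, upper corners rounded, 0.11 to 0.23 kg. x = across its thickness, y = along its width, z = up. It stands loose in either slot of the rack, foot 12 mm above the table, lowest 26 mm in the slot; draw it straight up.
- pattern_hole (a point): Middle of the upper edge of the tall pattern's hanging hole, 40 mm above pattern_mid, same axes. The hole, right through the board, is a rectangular slot 26 mm wide and 64 mm tall, reaching down from this point. Hung up, this edge bears on top of the hook arm.
- pattern_grip (a point): Where to pinch the tall pattern across its 8 mm thickness: 44 mm above its hole's upper edge, 16 mm below its top edge, same axes as pattern_mid. The strip from hole to top edge is solid. Fingertips that stay 15 mm above the hole's edge clear the hook's lip.
- short_mid (a point): Centre of the short plywood pattern in the other slot: an L-shaped board 8 mm thick, 110 wide, 100 tall, with a dark round mark and no slot hole; its top is 112 mm above the table. Not to be disturbed.
- rack: The plywood rack, fixed; origin on the table under its centre, x across the slots, y along them. Base 130 x 160 mm, 12 mm thick; two slots 10 mm wide and 26 mm deep at x = -35 and +35 mm, their rims 38 mm above the table.
- hook_stand: Steel stand with the empty hook, fixed. Origin on the table straight below hook_mark, same axes. Base plate 120 x 120 x 14 mm centred at x = +75 mm; upright post 16 mm thick at x = +85 mm, its top 285 mm above the table; a black clamp on the post carries the arm. (A like stand far to the left is taken: a pattern hangs on it.)
- hook_mark (a point): Top of the empty hook's arm if its clamp were set to mid-height (250 mm above the table). x and y are true, but the clamp is set by hand: the real arm is level, up to 14 mm above or below this mark, its height to be found by feel or sight. The arm is a round bar 8 mm thick along x and gives 1 mm per 10 N of load. A good hanging place is x = -15 to +15 mm.
- hook_end (a point): The hook's free end, 30 mm towards -x from hook_mark (same axes and same doubt in height). Here a lip turns up, its top 12 mm above the top of the arm; lip and arm together are 20 mm tall. The hole must pass over it going in the +x direction. The arm runs from here 115 mm to the post.
- tape_roll: Roll of masking tape lying flat, 64 mm across, 24 mm high; origin under its centre. Bystander.
- marker: Marker pen lying on the table, 140 mm long, 12 mm thick; origin under its middle. Bystander.
- shears: Shears lying on the table, 200 mm long; origin at the pivot. Bystander.
- tack_hammer: Hammer lying on the table, 260 mm long; origin under it. Bystander.
- spray_can: Spray can standing upright, 60 mm across, 170 mm tall; origin under its centre. Bystander.
- tape_measure: Tape measure standing on the table, 65 x 34 x 60 mm; origin under its centre. Bystander.
- tin: Open steel tin, 80 mm across, 90 mm tall; origin under its centre. Bystander.
Not all that is in view belongs to the job. What is shaped like the part that bears pattern_mid but purple is not meant.

How it is judged:
On the way, in this order (a step that is already met when the one before it is completed fails the run):
1. the tall pattern is lifted clear of the rack, held by the fingers (height (world z) of pattern_mid above 0.145 m and contact force between the fingers and pattern above 1 N), for 0.1 s.
2. the tall pattern, its hole over the hook arm and still held in the fingers, is pulled down on the hook with more than 7 N for 0.3 s (x of pattern_hole in the frame of hook_mark between -0.024 and 0.065 m and y of pattern_hole in the frame of hook_mark between -0.012 and 0.012 m and z of pattern_hole in the frame of hook_mark between -0.02 and 0.018 m and contact force between pattern and hook_stand above 7 N and contact force between the fingers and pattern above 1 N), for 0.3 s.
At the end, for the whole second after the job is handed in: The tall pattern hangs by its slot hole on the empty hook, released: the hole edge on the arm between lip and post (-24 to +65 mm along it, within 12 mm sideways, 20 mm below to 18 mm above the mark), upright within 0.2 rad, under 0.05 m/s; the short pattern within 20 mm of its start (x of pattern_hole in the frame of hook_mark between -0.024 and 0.065 m and y of pattern_hole in the frame of hook_mark between -0.012 and 0.012 m and z of pattern_hole in the frame of hook_mark between -0.02 and 0.018 m and contact force between pattern and hook_stand above 0.6 N and contact force between pattern and the fingers below 0.05 N and linear speed of pattern below 0.05 m/s and angle between pattern_mid's own z axis and vertical below 0.2 rad and distance of short_mid from where it was at the start of the episode below 0.02 m); the robot touches nothing.
It fails at once if the pattern loads the hook stand with more than 16 N (contact force between pattern and hook_stand above 16 N).
It fails at once if the gripper or arm pushes the hook stand with more than 15 N (contact force between the arm and hook_stand above 15 N).
It fails at once if the short pattern is moved more than 20 mm (distance of short_mid from where it was at the start of the episode above 0.02 m).
It fails at once if a bystander is moved more than 30 mm (distance of any of tape_roll, marker, shears, tack_hammer, spray_can, tape_measure, tin from where it was at the start of the episode above 0.03 m).
It also fails if it takes over 56 s, if anything falls off the work surface, if the arm or the gripper's body presses on something with over 40 N, if the wrist force passes 120 N, or if a joint passes its speed limit or range.

## Robot

A 7-joint arm with a two-finger parallel gripper is mounted at the origin on the work surface. World frame = base frame: x ahead of the robot, y to its left, z up, the work surface at z = 0. Lengths are in m, angles in rad, forces in N, time in s.
With the tool pointing down it reaches from about 0.425 to 0.925 m from the base axis. Payload 6.8 kg.
Tool frame: the origin (TCP) lies on the centre line of the jaws, within the pads' length; the fingertips stand bot.tip_reach ahead of it and the grasp point (between the pads) lies 3 mm ahead of it (bot.tip_reach is the distance from the TCP to the fingertips, in m); z points along the fingers, y is the line along which they close (so a half turn about z gives the same grasp; the last joint's range is limited). The gripper opens to 85 mm and grips with 20 to 120 N. Pads are 22 mm wide; open, the fingers measure 114 mm over their backs; the gripper's body (76 mm by 85 mm) begins 54 mm behind the grasp point. The pads swing forward as they close: fully open they stand 13 mm farther back than shut.
Start: joints at [1.147, 0.477, 0.022, 1.555, -0.011, 1.109, -0.083], TCP at [0.21, -0.642, 0.253] pointing down, gripper open.
Joint ranges: [-2.96, 2.96], [-0.34, 2.1], [-1.41, 1.46], [0.24, 2.44], [-1.37, 4.51], [0.17, 1.92], [-2.96, 2.96]. Speed limits (rad/s): [2.39, 2.39, 3.14, 3.14, 3.14, 3.14, 3.14].

## Interface

Orientations are given as a unit quaternion [w, x, y, z].
In Python, from station import bot gives the robot as it stands.
- The arm moves only by the tool jog_arm, never from a script. Its argument "deltas" is a list of rows, each a list of 7 numbers: the shift along the world's x, y, z in m, then the turn, a rotation vector about the world's x, y, z in rad, then the opening, from 0 (shut) to 1 (fully open). In form: [[x, y, z, rx, ry, rz, grip], ...]. A call has 1 to 10 rows; each row shifts and turns the commanded pose from where the row before left it; what a row does not reach is not made up. A row lasts 1/10 s, in which the tool goes at most 50 mm and 8.59 degrees, less where a joint would pass 70% of its speed; a pose out of reach is approached as far as the arm can. A call with a gripper value outside its range is refused whole. The fingers move at their own pace and stop on an object; "newtons" is the grip in N (left out, the last holds). Time passes only in rows, so rows that do not move let the fingers close. It gives the time, the measured TCP pose, the force, the opening and the grip force at its end, in the units of the state.
- bot.get_obs(): the state, without advancing time (a new reading comes with each control period).
- bot.read_camera(name): name is "scene" or "top" or "wrist"; returns a dict with "img" (400x640x3 uint8, red, green, blue), "K" (3x3 intrinsics, pixels), "dist_coeffs" ([k1, k2, p1, p2, k3] as OpenCV has them; the pictures are not rectified), "eye" and "attitude" of the camera in the world. Camera axes: x right, y down, z forward; pixel columns grow to the right and rows downward; lengths in m; the calibration is good to about 2 mm. A picture is of the moment at which its call begins. There is no depth.
- bot.hand_in(): hands the job in; it is judged then, once.
The state is a dict: "t": time; "q": joint angles; "joint_vel": joint speeds; "joint_torque": joint torques, N m; "eef_pos": TCP position; "tool_rot": TCP orientation; "contact_force": force on the tool from outside, world axes, zero at the start; "torque": the same for the moment, N m; "gripper_width": opening from 0.0 (shut) to 1.0 (fully open); "grasp_force": force on a finger pad.
Only numpy, scipy, OpenCV 4.12 (cv2) and the standard library are available. Lean on these libraries where they do the work, as an engineer would, in place of code of your own. Each camera call takes 0.05 s, during which the arm holds its last target. There are 200 camera calls.

## Working session

There is one attempt and no reset: what is moved stays moved. The work goes in short steps, Python scripts to look and compute and a tool call to move; the robot and the scene stay as the last step left them, time stands still between calls to the robot, and variables do not carry over. Pictures are saved under pics/ and viewed, at most 11 in all, crops included, and the job is handed in when it is done.

Besides the shell and the picture viewer there is one more tool, called by a JSON object that holds its "method" and its "body", one argument or row to a line. jog_arm: Moves the arm, as the interface text tells. Its arguments: {"type":"object","properties":{"deltas":{"type":"array"},"newtons":{"type":"number"}},"required":["deltas"]}

```bash
mkdir -p pics
cat > h.py <<'E'
import numpy as np, cv2, pickle
from scipy.spatial.transform import Rotation as R
from station import bot
def cap(n,tag):
    c=bot.read_camera(n); pickle.dump(c,open(f'pics/{tag}.pkl','wb')); cv2.imwrite(f'pics/{tag}.png',c['img'][:,:,::-1]); return c
def ld(tag): return pickle.load(open(f'pics/{tag}.pkl','rb'))
def rot(c):
    a=np.array(c['attitude'],float)
    return a if a.shape==(3,3) else R.from_quat(a[[1,2,3,0]]).as_matrix()
def ray(c,u,v):
    p=cv2.undistortPoints(np.array([[[u,v]]],float),np.array(c['K'],float),np.array(c['dist_coeffs'],float))[0,0]
    return np.array(c['eye'],float), rot(c)@np.array([p[0],p[1],1])
def atz(c,u,v,z):
    e,d=ray(c,u,v); return e+d*(z-e[2])/d[2]
def tri(*obs):
    A=np.zeros((3,3));b=np.zeros(3)
    for c,u,v in obs:
        e,d=ray(c,u,v); d/=np.linalg.norm(d); P=np.eye(3)-np.outer(d,d); A+=P;b+=P@e
    x=np.linalg.solve(A,b)
    return x,[np.linalg.norm(np.cross(x-ray(c,u,v)[0],ray(c,u,v)[1]/np.linalg.norm(ray(c,u,v)[1]))) for c,u,v in obs]
def proj(c,X):
    M=rot(c).T; r=cv2.Rodrigues(M)[0]; t=-M@np.array(c['eye'],float)
    return cv2.projectPoints(np.atleast_2d(np.array(X,float)),r,t,np.array(c['K'],float),np.array(c['dist_coeffs'],float))[0][:,0]
E
python3 - <<'E'
from h import *
a=cap('scene','s0');b=cap('top','t0')
for c in(a,b):print(c['eye'],c['attitude'],c['K'],c['dist_coeffs'])
for t in('s0','t0'):
    i=cv2.imread(f'pics/{t}.png'); cv2.imwrite(f'pics/{t}b.png',cv2.resize(i,(800,500),interpolation=cv2.INTER_CUBIC))
o=bot.get_obs();print(o,bot.tip_reach)
E
```

```text
[1.16932713 0.36362495 1.09256621] [-0.17707298  0.50825062  0.79040023 -0.29256444] [[448.81517381   0.         321.16032332]
 [  0.         448.81517381 194.83789988]
 [  0.           0.           1.        ]] [-0.03612315  0.          0.          0.          0.        ]
[0.32944084 0.01467292 1.30700814] [-0.03885868  0.71057398 -0.70136243  0.04080889] [[437.15474025   0.         320.12726831]
 [  0.         437.15474025 198.60122204]
 [  0.           0.           1.        ]] [0.01784707 0.         0.         0.         0.        ]
{'t': 0.1, 'q': array([ 1.14690537,  0.47774012,  0.02234983,  1.55634959, -0.01149656,
        1.10930663, -0.08307506]), 'joint_vel': array([ 0.00114029, -0.00097132, -0.00215905, -0.00172265,  0.00063408,
        0.0001706 , -0.00023808]), 'joint_torque': array([ 5.70966076e-03, -5.97758675e+01,  1.61370344e+00, -2.81955743e+01,
        1.27758514e-02,  4.98038411e-03, -1.64829814e-06]), 'eef_pos': array([ 0.20946508, -0.64115099,  0.2524091 ]), 'tool_rot': array([-8.14669712e-04,  9.87556881e-01,  1.57259989e-01, -1.95027550e-04]), 'contact_force': array([ 1.26342184,  0.12028391, -0.23081044]), 'torque': array([-0.01053078,  0.05062057, -0.01606915]), 'grasp_force': 0.0, 'gripper_width': 0.9983386077281489} 0.022
```

View pics/s0b.png

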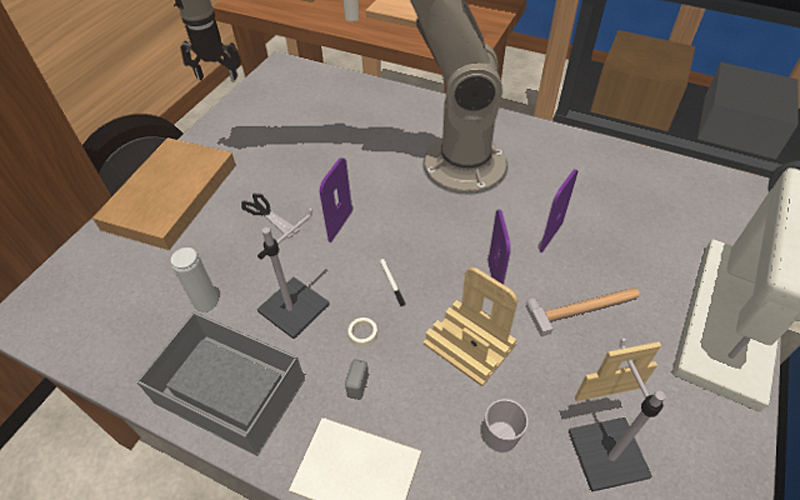

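View pics/t0b.png

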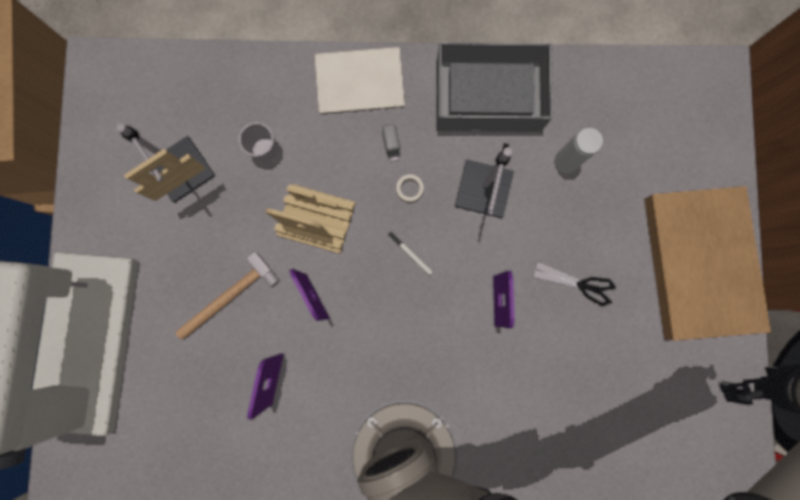

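Scene view (800 px): the tall plywood pattern with a slot stands in the rack at (490,303), the short one with a dark mark at (475,345). The purple look-alikes are at (337,200), (500,245) and (558,210), and another plywood board hangs on the taken stand at (625,370). The rack one fits: plywood, tall, slot-shaped hole. The empty hook is at (270,245)–(312,212). I'll confirm both in enlarged crops.

Run:
```python
import cv2,numpy as np
def cr(t,x,y,w,h,k): 
    i=cv2.imread(f'pics/{t}.png')[y:y+h,x:x+w]; return cv2.resize(i,None,fx=k,fy=k,interpolation=cv2.INTER_CUBIC)
# 5x crops 
a=cr('s0',330,205,100,110,4); b=cr('s0',190,145,100,130,4)
H=520
pad=lambda m:cv2.copyMakeBorder(m,0,H-m.shape[0],0,0,cv2.BORDER_CONSTANT)
cv2.imwrite('pics/c1.png',np.hstack([pad(a),pad(b)]))
a=cr('t0',205,140,100,70,4); b=cr('t0',350,110,100,90,4)
H=360
cv2.imwrite('pics/c2.png',np.hstack([pad(a),pad(b)]))
```

```text
(no output)
```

View pics/c1.png

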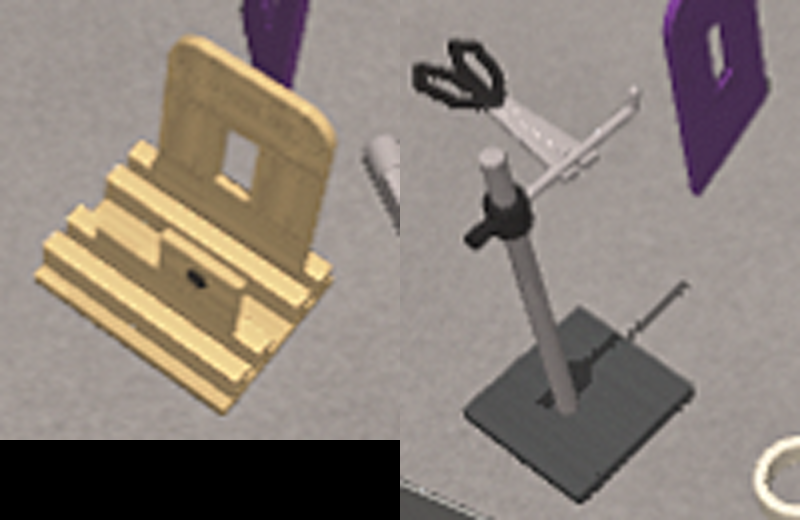

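View pics/c2.png

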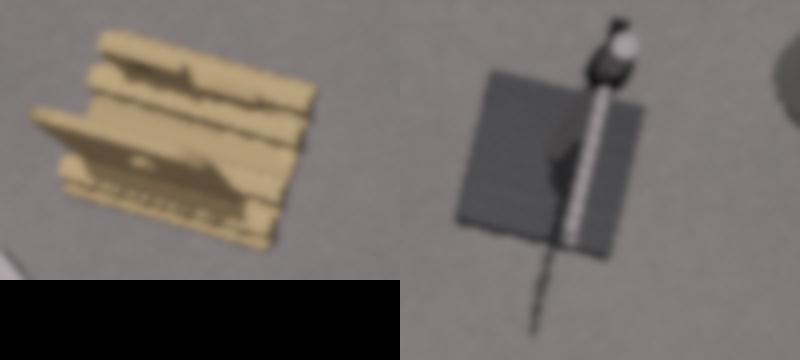

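Crop 1 confirms the tall plywood board with the rectangular slot (hole top edge at crop (230,128)–(258,142)), the short L with its dark mark, and the empty hook with its lip tip at crop (635,95). Crop 2 shows the same from above. Next I fit the poses.

```bash
cat > fit.py <<'E'
from h import *
from scipy.optimize import least_squares
s,t=ld('s0'),ld('t0')
S=lambda u,v:(s,330+u/4,205+v/4); S2=lambda u,v:(s,190+(u-400)/4,145+v/4)
T=lambda u,v:(t,205+u/4,140+v/4); T2=lambda u,v:(t,350+(u-400)/4,110+v/4)
def fit(obs,x0,extra=0):
    def f(p):
        r=[]
        c,sn=np.cos(p[2]),np.sin(p[2])
        for (cam,u,v),L in obs:
            L=L(p[3:]) if callable(L) else L
            X=[p[0]+c*L[0]-sn*L[1],p[1]+sn*L[0]+c*L[1],L[2]]
            r+=list(proj(cam,X)[0]-[u,v])
        return r
    o=least_squares(f,x0,loss='soft_l1'); return o.x,np.round(np.array(f(o.x)).reshape(-1,2),1)
E
python3 - <<'E'
from fit import *
# plate corners, rough world then model
for o in [S2(465,410),S2(580,307),S2(694,390),T2(490,70),T2(645,105),T2(607,250),T2(458,220)]: print('plate',atz(*o,.014).round(4))
print('posttop',atz(*S2(495,158),.285).round(4),atz(*T2(625,45),.285).round(4),tri(S2(495,158),T2(625,45)))
print('lip',tri(S2(635,94),T2(570,240)))
print('hole top corners',[atz(*o,.152).round(4) for o in (S(230,128),S(258,142))])
print('hole bot',[atz(*o,.088).round(4) for o in (S(218,180),S(250,196))])
print('board top', atz(*T(33,113),.2).round(4))
print('rim', [atz(*o,.038).round(4) for o in (S(48,238),S(247,375),S(112,172),S(308,303),S(330,270),S(143,145),T(105,32),T(315,90),T(95,68),T(303,125))])
E
```

```text
plate [ 0.6708 -0.253   0.014 ]
plate [ 0.5577 -0.2261  0.014 ]
plate [ 0.5876 -0.1107  0.014 ]
plate [ 0.6948 -0.1439  0.014 ]
plate [ 0.6692 -0.2611  0.014 ]
plate [ 0.5578 -0.2315  0.014 ]
plate [ 0.5791 -0.1199  0.014 ]
posttop [ 0.6369 -0.1847  0.285 ] [ 0.6347 -0.1916  0.285 ] (array([ 0.63464289, -0.19020173,  0.28076008]), [np.float64(0.002509579372965434), np.float64(0.002509579372965437)])
lip (array([ 0.52297042, -0.16392358,  0.24004726]), [np.float64(0.0018956345463591055), np.float64(0.0018956345463589709)])
hole top corners [array([0.5185, 0.2287, 0.152 ]), array([0.5214, 0.2483, 0.152 ])]
hole bot [array([0.5168, 0.2263, 0.088 ]), array([0.5199, 0.2496, 0.088 ])]
board top [0.5294 0.2874 0.2   ]
rim [array([0.5754, 0.1302, 0.038 ]), array([0.6166, 0.2867, 0.038 ]), array([0.5082, 0.1499, 0.038 ]), array([0.5508, 0.3062, 0.038 ]), array([0.521 , 0.3119, 0.038 ]), array([0.4783, 0.1614, 0.038 ]), array([0.6201, 0.2767, 0.038 ]), array([0.5788, 0.1207, 0.038 ]), array([0.593 , 0.2831, 0.038 ]), array([0.5525, 0.1289, 0.038 ])]
```

{"method": "jog_arm", "body": {
  "deltas": [
    [0.026, 0.046, 0.011, 0, 0, 0.05, 1],
    [0.026, 0.046, 0.011, 0, 0, 0.05, 1],
    [0.026, 0.046, 0.011, 0, 0, 0.05, 1],
    [0.026, 0.046, 0.011, 0, 0, 0.05, 1],
    [0.026, 0.046, 0.011, 0, 0, 0.05, 1],
    [0.026, 0.046, 0.011, 0, 0, 0.05, 1],
    [0.026, 0.046, 0.011, 0, 0, 0.05, 1],
    [0.026, 0.046, 0.011, 0, 0, 0.05, 1],
    [0.026, 0.046, 0.011, 0, 0, 0.05, 1],
    [0.026, 0.046, 0.011, 0, 0, 0.05, 1]
  ]
}}

```text
t: 1.1
eef_pos: [0.4508, -0.2136, 0.3555]
tool_rot: [0.0, 0.918, 0.398, -0.0]
contact_force: [1.4, -0.7, 0.0]
gripper_width: 1.002
grasp_force: 0.0
```

{"method": "jog_arm", "body": {
  "deltas": [
    [0.005, 0.042, 0, 0, 0, 0.05, 1],
    [0.005, 0.042, 0, 0, 0, 0.05, 1],
    [0.005, 0.042, 0, 0, 0, 0.05, 1],
    [0.005, 0.042, 0, 0, 0, 0.05, 1],
    [0.005, 0.042, 0, 0, 0, 0.05, 1],
    [0.005, 0.042, 0, 0, 0, 0.05, 1],
    [0.005, 0.042, 0, 0, 0, 0.05, 1],
    [0.005, 0.042, 0, 0, 0, 0.05, 1],
    [0.005, 0.042, 0, 0, 0, 0.05, 1],
    [0.005, 0.042, 0, 0, 0, 0.05, 1]
  ]
}}

```text
t: 2.1
eef_pos: [0.5003, 0.2059, 0.355]
tool_rot: [0.0, 0.791, 0.612, -0.0]
contact_force: [-0.3, -0.3, 0.5]
gripper_width: 1.001
grasp_force: 0.0
```

{"method": "jog_arm", "body": {
  "deltas": [
    [0, 0, 0, 0, 0, 0, 1],
    [0, 0, 0, 0, 0, 0, 1],
    [0, 0, 0, 0, 0, 0, 1]
  ]
}}

```text
t: 2.4
eef_pos: [0.5007, 0.2031, 0.3548]
tool_rot: [0.0, 0.792, 0.611, -0.001]
contact_force: [0.2, -0.1, -0.3]
gripper_width: 0.998
grasp_force: 0.0
```

Run:
```python
from h import *
c=cap('wrist','w0');print(c['eye'],rot(c).round(3))
o=bot.get_obs();print(o['eef_pos'],o['tool_rot'],o['contact_force'])
i=cv2.imread('pics/w0.png')
Rz=R.from_euler('z',-15,degrees=True).as_matrix()
B=np.array([.5155,.239,.112])
for L in ([4,-60,100],[4,60,100],[4,0,100],[4,13,40],[4,-13,40],[-4,13,40],[-4,-13,40],[4,-60,-80],[4,60,-80]):
    p=proj(c,B+Rz@np.array(L)/1e3)[0]; print(L,p.round(1)); cv2.circle(i,tuple(int(x) for x in p.round()),2,(0,0,255),1)
cv2.imwrite('pics/w0b.png',cv2.resize(i,(800,500)))
```

```text
[0.51747178 0.26800935 0.47605568] [[ 0.967 -0.245 -0.066]
 [-0.254 -0.933 -0.254]
 [ 0.     0.263 -0.965]]
[0.50072099 0.20279528 0.35492827] [ 3.28903920e-04  7.92081408e-01  6.10415204e-01 -4.61430011e-04] [ 0.08192265 -0.85872029 -0.63414513]
[4, -60, 100] [322.4 214.5]
[4, 60, 100] [324.3  80.6]
[4, 0, 100] [323.3 151.3]
[4, 13, 40] [321.5 133.4]
[4, -13, 40] [321.3 157.2]
[-4, 13, 40] [314.2 133.3]
[-4, -13, 40] [314.1 157.2]
[4, -60, -80] [318.7 177.6]
[4, 60, -80] [319.5  96.3]
```

View pics/w0b.png

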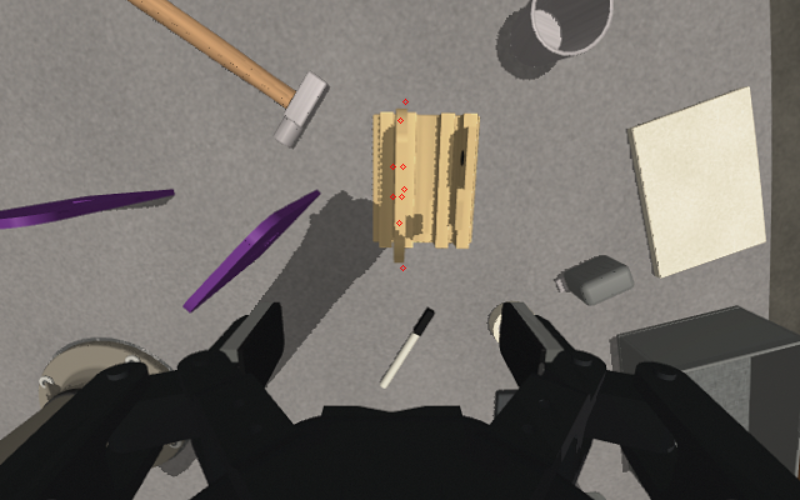

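Wrist view: the board's top edge runs from about (405,108) to (399,262), and the predicted ends straddle it symmetrically. I'll enlarge it to get the thickness position.

Run:
```python
import cv2
i=cv2.imread('pics/w0.png')[75:225,290:400]; cv2.imwrite('pics/c3.png',cv2.resize(i,None,fx=4,fy=4,interpolation=cv2.INTER_CUBIC))
```

```text
(no output)
```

View pics/c3.png

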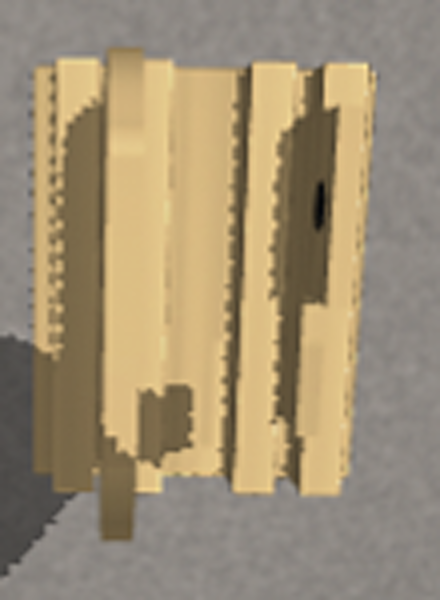

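{"method": "jog_arm", "body": {
  "deltas": [
    [0.008, 0.0175, 0, 0, 0, -0.003, 1],
    [0.008, 0.0175, 0, 0, 0, -0.003, 1],
    [0, 0, -0.03, 0, 0, 0, 1],
    [0, 0, -0.03, 0, 0, 0, 0.8],
    [0, 0, -0.03, 0, 0, 0, 0.6],
    [0, 0, -0.03, 0, 0, 0, 0.5],
    [0, 0, -0.02, 0, 0, 0, 0.5],
    [0, 0, -0.016, 0, 0, 0, 0.5],
    [0, 0, 0, 0, 0, 0, 0.5],
    [0, 0, 0, 0, 0, 0, 0.5]
  ],
  "newtons": 40
}}

```text
t: 3.45
eef_pos: [0.517, 0.2392, 0.1998]
tool_rot: [0.0, 0.793, 0.609, 0.0]
contact_force: [0.4, 0.7, 0.8]
gripper_width: 0.501
grasp_force: 0.0
```

Run:
```python
from h import *
c=cap('wrist','w1');i=c['img'][:,:,::-1]
o=bot.get_obs();print(o['eef_pos'],o['tool_rot'],o['contact_force'])
cv2.imwrite('pics/w1b.png',cv2.resize(i[100:400,120:520],None,fx=1.5,fy=1.5,interpolation=cv2.INTER_CUBIC))
```

```text
[0.51724405 0.23961816 0.20038083] [2.13708295e-04 7.93317275e-01 6.08807743e-01 8.87407047e-04] [-0.6121414  -0.6868692   0.71964593]
```

View pics/w1b.png

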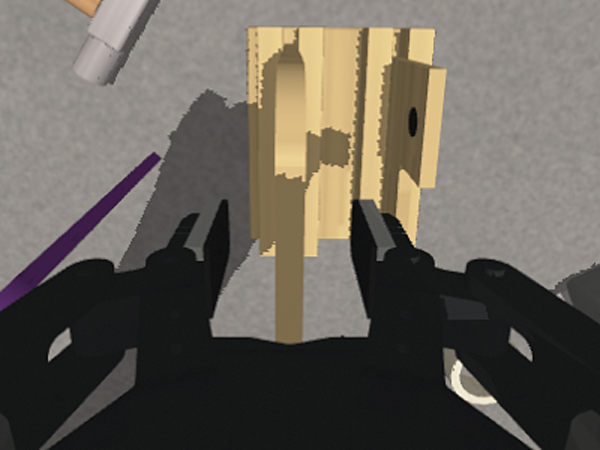

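Centred: the board is at x=291 between pads at 229 and 350. Gripping and lifting.

{"method": "jog_arm", "body": {
  "deltas": [
    [0, 0, 0, 0, 0, 0, 0],
    [0, 0, 0, 0, 0, 0, 0],
    [0, 0, 0, 0, 0, 0, 0],
    [0, 0, 0, 0, 0, 0, 0],
    [0, 0, 0, 0, 0, 0, 0],
    [0, 0, 0, 0, 0, 0, 0]
  ],
  "newtons": 60
}}

```text
t: 4.1
eef_pos: [0.5171, 0.2399, 0.2002]
tool_rot: [0.0, 0.793, 0.609, 0.001]
contact_force: [-0.7, -0.6, 6.5]
gripper_width: 0.087
grasp_force: 59.6
```

{"method": "jog_arm", "body": {
  "deltas": [
    [0, 0, 0.005, 0, 0, 0, 0],
    [0, 0, 0.01, 0, 0, 0, 0],
    [0, 0, 0.015, 0, 0, 0, 0],
    [0, 0, 0.02, 0, 0, 0, 0],
    [0, 0, 0.02, 0, 0, 0, 0],
    [0, 0, 0.02, 0, 0, 0, 0],
    [0, 0, 0.02, 0, 0, 0, 0],
    [0, 0, 0.022, 0, 0, 0, 0],
    [0, 0, 0, 0, 0, 0, 0],
    [0, 0, 0, 0, 0, 0, 0]
  ]
}}

```text
t: 5.1
eef_pos: [0.5163, 0.2396, 0.3316]
tool_rot: [0.0, 0.793, 0.609, 0.0]
contact_force: [1.1, 0.3, -2.7]
gripper_width: 0.089
grasp_force: 58.6
```

Run:
```python
from fit import *
k=1.25
S3=lambda u,v:(s,u/k,v/k);T3=lambda u,v:(t,u/k,v/k)
print('purple base',atz(*S3(323,237),0).round(3),atz(*S3(342,240),0).round(3),'top',[atz(*o,.2).round(3) for o in(S3(322,185),S3(342,160),S3(352,165),T3(495,272),T3(513,272),T3(497,328),T3(513,325))])
print('p2 base',atz(*S3(490,270),0).round(3),atz(*S3(506,280),0).round(3),'top',[atz(*o,.2).round(3) for o in(S3(495,213),S3(505,213),T3(292,270),T3(327,318))])
```

```text
purple base [ 0.408 -0.233  0.   ] [ 0.397 -0.183  0.   ] top [array([ 0.412, -0.205,  0.2  ]), array([ 0.319, -0.204,  0.2  ]), array([ 0.325, -0.174,  0.2  ]), array([ 0.409, -0.181,  0.2  ]), array([ 0.409, -0.217,  0.2  ]), array([ 0.296, -0.184,  0.2  ]), array([ 0.303, -0.216,  0.2  ])]
p2 base [0.334 0.193 0.   ] [0.347 0.238 0.   ] top [array([0.336, 0.184, 0.2  ]), array([0.327, 0.203, 0.2  ]), array([0.408, 0.231, 0.2  ]), array([0.312, 0.157, 0.2  ])]
```

{"method": "jog_arm", "body": {
  "deltas": [
    [-0.002, -0.015, 0, 0, 0, 0.003, 0],
    [-0.003, -0.03, 0, 0, 0, 0.003, 0],
    [-0.003, -0.03, 0, 0, 0, 0.002, 0],
    [-0.003, -0.03, 0, 0, 0, 0.002, 0],
    [-0.003, -0.03, 0, 0, 0, 0.002, 0],
    [-0.003, -0.03, 0, 0, 0, 0.002, 0],
    [-0.003, -0.03, 0, 0, 0, 0.002, 0],
    [-0.003, -0.03, 0, 0, 0, 0.002, 0],
    [-0.003, -0.03, 0, 0, 0, 0.002, 0],
    [-0.003, -0.03, 0, 0, 0, 0.002, 0]
  ]
}}

```text
t: 6.1
eef_pos: [0.4863, -0.0467, 0.3299]
tool_rot: [-0.001, 0.786, 0.618, -0.001]
contact_force: [0.1, 0.6, -2.2]
gripper_width: 0.086
grasp_force: 58.5
```

{"method": "jog_arm", "body": {
  "deltas": [
    [-0.003, -0.03, 0, 0, 0, 0.002, 0],
    [-0.003, -0.03, 0, 0, 0, 0.002, 0],
    [-0.003, -0.025, 0, 0, 0, 0, 0],
    [-0.003, -0.02, 0, 0, 0, 0, 0],
    [0, 0, 0, 0, 0, 0, 0],
    [0, 0, 0, 0, 0, 0, 0],
    [0, 0, 0, 0, 0, 0, 0]
  ]
}}

```text
t: 6.8
eef_pos: [0.4754, -0.1492, 0.3307]
tool_rot: [-0.001, 0.785, 0.62, -0.0]
contact_force: [-0.6, 0.3, -1.4]
gripper_width: 0.083
grasp_force: 58.5
```

Run:
```python
from h import *
o=bot.get_obs();print(o['eef_pos'],o['tool_rot'],o['contact_force'])
a=cap('scene','s2');b=cap('wrist','w2');c=cap('top','t2')
A=cv2.resize(a['img'][130:270,180:310,::-1],None,fx=3,fy=3,interpolation=cv2.INTER_CUBIC)
C=cv2.resize(c['img'][100:240,350:450,::-1],None,fx=3,fy=3,interpolation=cv2.INTER_CUBIC)
cv2.imwrite('pics/m2.png',np.hstack([A,C]))
```

```text
[ 0.47540445 -0.14916158  0.33065635] [-6.29045615e-04  7.84599016e-01  6.20003209e-01 -9.98985262e-05] [-0.62114141  0.28355578 -1.43213195]
```

View pics/m2.png

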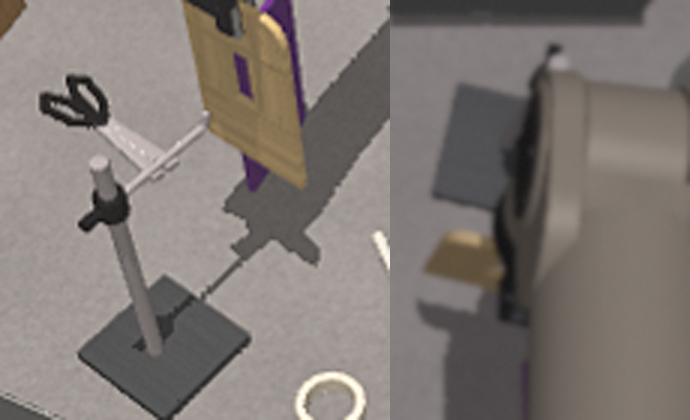

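View pics/w2.png

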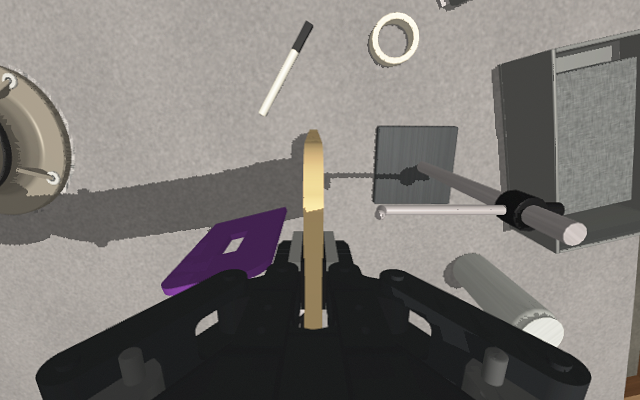

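Wrist view: the lip tip is at (380,211), the arm runs level to the clamp at (505,210), the post top is at (572,233) and the held board is at x≈313. I refine the hook pose from these.

Run:
```python
from fit import *
w,s2=ld('w2'),ld('s2')
print('lip tri',tri((w,380,209),(s,190+(635-400)/4,145+94/4)),tri((w,380,209),(s2,249,168.5)))
print('post tri',tri((w,572,233),(s,190+95/4,145+158/4)), atz(w,572,233,.285))
pl=[atz(w,*p,.014).round(4) for p in((376,126),(458,127),(452,205),(373,204))];print(pl,np.mean(pl,0))
for z in(.232,.24,.25):
    a,b=atz(w,392,211,z),atz(w,500,210,z);d=b-a;print(z,a.round(4),b.round(4),np.degrees(np.arctan2(d[1],d[0])))
# board hole in hook frame at several mark guesses
tri3=tri((w,380,209),(s,190+(635-400)/4,145+94/4),(s2,249,168.5));print(tri3)
```

```text
lip tri (array([ 0.52501799, -0.15957117,  0.24335321]), [np.float64(0.0003416296329254856), np.float64(0.0003416296329254433)]) (array([ 0.52489259, -0.15918962,  0.24354876]), [np.float64(3.9097834144814326e-05), np.float64(3.90978341447433e-05)])
post tri (array([ 0.63514998, -0.18770583,  0.28312931]), [np.float64(0.00146215455728486), np.float64(0.0014621545572847962)]) [ 0.63427708 -0.18826138  0.285     ]
[array([ 0.5787, -0.1147,  0.014 ]), array([ 0.6969, -0.1436,  0.014 ]), array([ 0.6748, -0.2618,  0.014 ]), array([ 0.553 , -0.2311,  0.014 ])] [ 0.62585 -0.1878   0.014  ]
0.232 [ 0.5358 -0.1672  0.232 ] [ 0.6209 -0.1866  0.232 ] -12.865919788147345
0.24 [ 0.5342 -0.1641  0.24  ] [ 0.6162 -0.1829  0.24  ] -12.865919788147323
0.25 [ 0.5321 -0.1604  0.25  ] [ 0.6103 -0.1782  0.25  ] -12.865919788147325
(array([ 0.52497125, -0.15943717,  0.24347436]), [np.float64(0.00025379804958685715), np.float64(0.00044391279752685687), np.float64(0.0002084528614650837)])
```

{"method": "jog_arm", "body": {
  "deltas": [
    [0.0078, -0.0018, -0.002, 0, 0, 0, 0],
    [0.0078, -0.0018, -0.002, 0, 0, 0, 0],
    [0.0078, -0.0018, 0, 0, 0, 0, 0],
    [0.0078, -0.0018, 0, 0, 0, 0, 0],
    [0.0078, -0.0018, 0, 0, 0, 0, 0]
  ]
}}

```text
t: 7.45
eef_pos: [0.5154, -0.1597, 0.3271]
tool_rot: [-0.0, 0.785, 0.619, 0.0]
contact_force: [-0.5, -0.7, -1.7]
gripper_width: 0.083
grasp_force: 58.5
```

{"method": "jog_arm", "body": {
  "deltas": [
    [0.0078, -0.0018, 0, 0, 0, 0, 0],
    [0.0078, -0.0018, 0, 0, 0, 0, 0],
    [0.0078, -0.0018, 0, 0, 0, 0, 0],
    [0.0078, -0.0018, 0, 0, 0, 0, 0],
    [0.0078, -0.0018, 0, 0, 0, 0, 0],
    [0, 0, 0, 0, 0, 0, 0],
    [0, 0, 0, 0, 0, 0, 0]
  ]
}}

```text
t: 8.15
eef_pos: [0.5535, -0.1684, 0.327]
tool_rot: [-0.0, 0.785, 0.619, -0.0]
contact_force: [-0.2, 0.3, -1.5]
gripper_width: 0.086
grasp_force: 58.6
```

Run:
```python
from h import *
o=bot.get_obs();print(o['eef_pos'],o['tool_rot'],o['contact_force'],o['torque'])
a=cap('scene','s3');b=cap('wrist','w3')
A=cv2.resize(a['img'][110:270,180:300,::-1],None,fx=3,fy=3,interpolation=cv2.INTER_CUBIC)
C=cv2.resize(b['img'][100:340,220:430,::-1],None,fx=2,fy=2,interpolation=cv2.INTER_CUBIC)
cv2.imwrite('pics/m3.png',np.hstack([A,C]))
```

```text
[ 0.55348394 -0.16842779  0.32702708] [-2.64337413e-04  7.85124141e-01  6.19338361e-01 -9.25690531e-05] [-0.17316176  0.26069698 -1.54615921] [0.02665234 0.01535339 0.02800476]
```

View pics/m3.png

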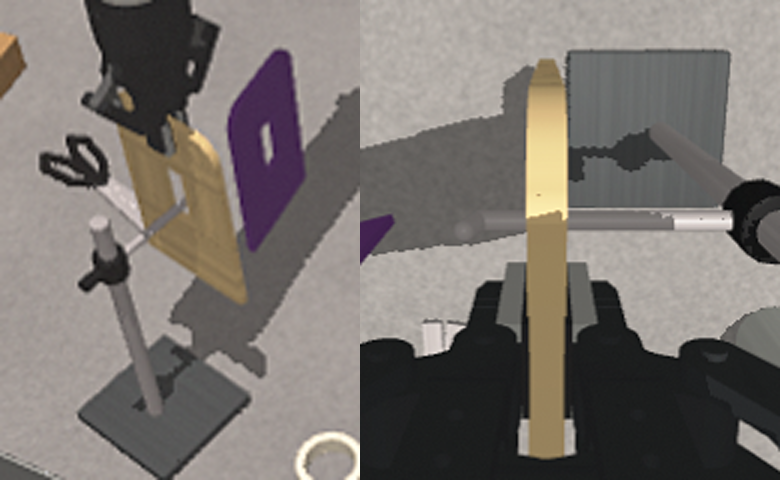

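The board is on the arm: the lip shows to its left at (465,228) and the arm passes through the slot. Lowering.

{"method": "jog_arm", "body": {
  "deltas": [
    [0, 0, -0.005, 0, 0, 0, 0],
    [0, 0, -0.007, 0, 0, 0, 0],
    [0, 0, -0.007, 0, 0, 0, 0],
    [0, 0, -0.005, 0, 0, 0, 0],
    [0, 0, -0.003, 0, 0, 0, 0],
    [0, 0, 0, 0, 0, 0, 0]
  ]
}}

```text
t: 8.85
eef_pos: [0.5532, -0.1685, 0.2996]
tool_rot: [-0.0, 0.785, 0.619, -0.0]
contact_force: [0.1, -0.8, -1.0]
gripper_width: 0.088
grasp_force: 58.6
```

{"method": "jog_arm", "body": {
  "deltas": [
    [0, 0, -0.002, 0, 0, 0, 0],
    [0, 0, -0.002, 0, 0, 0, 0],
    [0, 0, -0.002, 0, 0, 0, 0],
    [0, 0, -0.001, 0, 0, 0, 0],
    [0, 0, -0.001, 0, 0, 0, 0],
    [0, 0, 0, 0, 0, 0, 0]
  ]
}}

```text
t: 9.45
eef_pos: [0.5535, -0.1685, 0.2921]
tool_rot: [-0.0, 0.785, 0.619, -0.0]
contact_force: [-0.1, 1.1, -1.2]
gripper_width: 0.087
grasp_force: 58.6
```

{"method": "jog_arm", "body": {
  "deltas": [
    [0, 0, -0.001, 0, 0, 0, 0],
    [0, 0, -0.001, 0, 0, 0, 0],
    [0, 0, 0, 0, 0, 0, 0]
  ]
}}

```text
t: 9.75
eef_pos: [0.5534, -0.1685, 0.2901]
tool_rot: [-0.0, 0.785, 0.619, -0.0]
contact_force: [-0.3, 0.2, -2.5]
gripper_width: 0.089
grasp_force: 58.6
```

{"method": "jog_arm", "body": {
  "deltas": [
    [0, 0, -0.001, 0, 0, 0, 0],
    [0, 0, -0.001, 0, 0, 0, 0],
    [0, 0, 0, 0, 0, 0, 0]
  ]
}}

```text
t: 10.05
eef_pos: [0.5534, -0.1685, 0.288]
tool_rot: [-0.0, 0.785, 0.619, -0.0]
contact_force: [0.6, -0.2, -1.9]
gripper_width: 0.086
grasp_force: 58.6
```

{"method": "jog_arm", "body": {
  "deltas": [
    [0, 0, -0.001, 0, 0, 0, 0],
    [0, 0, 0, 0, 0, 0, 0]
  ]
}}

```text
t: 10.25
eef_pos: [0.5534, -0.1685, 0.2871]
tool_rot: [-0.0, 0.785, 0.619, -0.0]
contact_force: [0.0, -0.5, -1.7]
gripper_width: 0.083
grasp_force: 58.6
```

{"method": "jog_arm", "body": {
  "deltas": [
    [0, 0, -0.001, 0, 0, 0, 0],
    [0, 0, 0, 0, 0, 0, 0]
  ]
}}

```text
t: 10.45
eef_pos: [0.5535, -0.1685, 0.2861]
tool_rot: [-0.0, 0.785, 0.619, -0.0]
contact_force: [-0.1, 0.9, -2.0]
gripper_width: 0.085
grasp_force: 58.6
```

Hole edge estimated at 0.238, still free. One step per call now.

{"method": "jog_arm", "body": {
  "deltas": [
    [0, 0, -0.001, 0, 0, 0, 0],
    [0, 0, 0, 0, 0, 0, 0]
  ]
}}

```text
t: 10.65
eef_pos: [0.5535, -0.1685, 0.2851]
tool_rot: [-0.0, 0.785, 0.619, -0.0]
contact_force: [-0.5, 0.5, -2.1]
gripper_width: 0.089
grasp_force: 58.6
```

{"method": "jog_arm", "body": {
  "deltas": [
    [0, 0, -0.0005, 0, 0, 0, 0],
    [0, 0, 0, 0, 0, 0, 0]
  ]
}}

```text
t: 10.85
eef_pos: [0.5536, -0.1685, 0.2849]
tool_rot: [0.0, 0.785, 0.619, 0.0]
contact_force: [0.0, 0.3, -0.6]
gripper_width: 0.085
grasp_force: 58.7
```

{"method": "jog_arm", "body": {
  "deltas": [
    [0, 0, -0.0005, 0, 0, 0, 0],
    [0, 0, 0, 0, 0, 0, 0]
  ]
}}

```text
t: 11.05
eef_pos: [0.5536, -0.1685, 0.2846]
tool_rot: [0.0, 0.785, 0.619, 0.0]
contact_force: [-0.7, -0.2, 1.6]
gripper_width: 0.084
grasp_force: 59.1
```

Contact. Load on the hook ≈ reading + 2 N.

{"method": "jog_arm", "body": {
  "deltas": [
    [0, 0, -0.0005, 0, 0, 0, 0],
    [0, 0, 0, 0, 0, 0, 0]
  ]
}}

```text
t: 11.25
eef_pos: [0.5536, -0.1685, 0.2842]
tool_rot: [0.0, 0.785, 0.619, 0.0]
contact_force: [-1.8, 0.7, 3.3]
gripper_width: 0.078
grasp_force: 59.5
```

{"method": "jog_arm", "body": {
  "deltas": [
    [0, 0, -0.0005, 0, 0, 0, 0],
    [0, 0, 0, 0, 0, 0, 0]
  ]
}}

```text
t: 11.45
eef_pos: [0.5537, -0.1685, 0.2839]
tool_rot: [0.0, 0.785, 0.619, 0.0]
contact_force: [-2.5, 0.5, 6.6]
gripper_width: 0.087
grasp_force: 59.9
```

{"method": "jog_arm", "body": {
  "deltas": [
    [0, 0, -0.0003, 0, 0, 0, 0],
    [0, 0, 0, 0, 0, 0, 0]
  ]
}}

```text
t: 11.65
eef_pos: [0.5537, -0.1685, 0.2838]
tool_rot: [0.0, 0.785, 0.619, 0.0]
contact_force: [-3.2, 0.5, 7.3]
gripper_width: 0.087
grasp_force: 60.0
```

Run:
```python
from h import *
F=[]
for k in range(4):
    F.append(bot.get_obs()['contact_force']); bot.read_camera('wrist')
print(np.array(F).round(2))
```

```text
[[-3.19  0.5   7.35]
 [-2.51  0.14  7.63]
 [-2.97  1.23  7.06]
 [-3.6  -0.51  7.83]]
```

{"method": "jog_arm", "body": {
  "deltas": [
    [0, 0, -0.0001, 0, 0, 0, 0],
    [0, 0, 0, 0, 0, 0, 0],
    [0, 0, 0, 0, 0, 0, 0],
    [0, 0, 0, 0, 0, 0, 0],
    [0, 0, 0, 0, 0, 0, 0],
    [0, 0, 0, 0, 0, 0, 0],
    [0, 0, 0, 0, 0, 0, 0]
  ]
}}

```text
t: 12.55
eef_pos: [0.5537, -0.1685, 0.2837]
tool_rot: [0.0, 0.785, 0.619, 0.0]
contact_force: [-3.0, 0.7, 8.5]
gripper_width: 0.085
grasp_force: 60.0
```

{"method": "jog_arm", "body": {
  "deltas": [
    [0, 0, 0.0005, 0, 0, 0, 0],
    [0, 0, 0.0005, 0, 0, 0, 0],
    [0, 0, 0.0003, 0, 0, 0, 0],
    [0, 0, 0, 0, 0, 0, 0]
  ],
  "newtons": 20
}}

```text
t: 12.95
eef_pos: [0.5536, -0.1685, 0.2842]
tool_rot: [0.0, 0.785, 0.619, 0.0]
contact_force: [-0.9, 0.6, 4.4]
gripper_width: 0.086
grasp_force: 59.5
```

{"method": "jog_arm", "body": {
  "deltas": [
    [0, 0, 0, 0, 0, 0, 0.1],
    [0, 0, 0, 0, 0, 0, 0.13],
    [0, 0, 0, 0, 0, 0, 0.17],
    [0, 0, 0, 0, 0, 0, 0.22],
    [0, 0, 0, 0, 0, 0, 0.28],
    [0, 0, 0, 0, 0, 0, 0.34],
    [0, 0, 0, 0, 0, 0, 0.4],
    [0, 0, 0, 0, 0, 0, 0.4],
    [0, 0, 0, 0, 0, 0, 0.4]
  ]
}}

```text
t: 13.85
eef_pos: [0.5535, -0.1685, 0.2842]
tool_rot: [0.0, 0.785, 0.619, 0.0]
contact_force: [0.1, 0.1, -0.1]
gripper_width: 0.399
grasp_force: 0.0
```

Run:
```python
from h import *
a=cap('scene','s4');b=cap('wrist','w4');o=bot.get_obs();print(o['contact_force'],o['gripper_width'])
A=cv2.resize(a['img'][110:270,180:300,::-1],None,fx=3,fy=3,interpolation=cv2.INTER_CUBIC)
C=cv2.resize(b['img'][100:340,220:430,::-1],None,fx=2,fy=2,interpolation=cv2.INTER_CUBIC)
cv2.imwrite('pics/m4.png',np.hstack([A,C]))
```

```text
[-0.48459362 -0.09818537  0.81748124] 0.39605151078613055
```

View pics/m4.png

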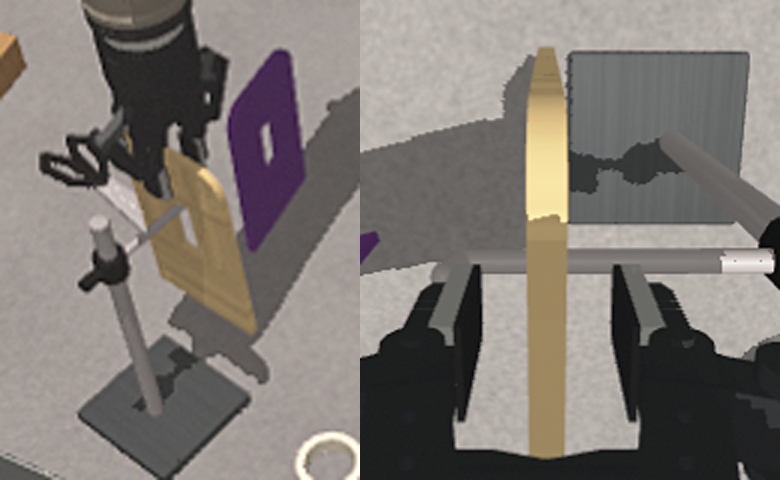

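The board hangs free and upright on the arm, with the pads clear on both sides (at x=480 and 613, board at 547). Withdrawing straight up.

{"method": "jog_arm", "body": {
  "deltas": [
    [0, 0, 0.01, 0, 0, 0, 0.4],
    [0, 0, 0.02, 0, 0, 0, 0.4],
    [0, 0, 0.025, 0, 0, 0, 0.4],
    [0, 0, 0.025, 0, 0, 0, 0.4],
    [0, 0, 0.02, 0, 0, 0, 0.4],
    [0, 0, 0, 0, 0, 0, 0.4],
    [0, 0, 0, 0, 0, 0, 0.4],
    [0, 0, 0, 0, 0, 0, 0.4],
    [0, 0, 0, 0, 0, 0, 0.4],
    [0, 0, 0, 0, 0, 0, 0.4]
  ]
}}

```text
t: 14.95
eef_pos: [0.5532, -0.1685, 0.3833]
tool_rot: [-0.001, 0.785, 0.619, -0.0]
contact_force: [0.4, 0.4, -0.1]
gripper_width: 0.402
grasp_force: 0.0
```

{"method": "jog_arm", "body": {
  "deltas": [
    [0, 0, 0, 0, 0, 0, 0.4],
    [0, 0, 0, 0, 0, 0, 0.4],
    [0, 0, 0, 0, 0, 0, 0.4],
    [0, 0, 0, 0, 0, 0, 0.4],
    [0, 0, 0, 0, 0, 0, 0.4],
    [0, 0, 0, 0, 0, 0, 0.4],
    [0, 0, 0, 0, 0, 0, 0.4],
    [0, 0, 0, 0, 0, 0, 0.4],
    [0, 0, 0, 0, 0, 0, 0.4],
    [0, 0, 0, 0, 0, 0, 0.4]
  ]
}}

```text
t: 15.95
eef_pos: [0.5535, -0.1685, 0.3841]
tool_rot: [0.0, 0.785, 0.619, 0.0]
contact_force: [-0.3, -0.4, 0.6]
gripper_width: 0.402
grasp_force: 0.0
```

Run:
```python
from h import *
a=cap('scene','s5');b=bot.read_camera('scene')
d=lambda p,q:np.abs(p['img'][150:270,180:310].astype(int)-q['img'][150:270,180:310]).max()
print('motion between frames',d(a,b))
p=ld('s4'); print('vs before, lower board',(np.abs(a['img'][195:225,240:270].astype(int)-p['img'][195:225,240:270])).mean())
print(bot.get_obs()['eef_pos'],bot.hand_in())
```

```text
motion between frames 12
vs before, lower board 4.142962962962963
the job is handed in; nothing more can be done
[ 0.55351257 -0.16849542  0.38411312] None
```

The tall pattern hangs by its slot on the empty hook, released and apparently still, after a tug of about 10 N (estimated from the wrist force) held for over half a second; the job is handed in, with no verdict returned.

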